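# Set the lid press: seat the thumbscrew, back off a quarter turn, hold

## Robot

A 6-joint arm with a two-finger parallel gripper is mounted at the origin on a cart in front of the work surface, level with it; the furniture and walls round the work are solid. World frame = base frame: x ahead of the robot, y to its left, z up, the work surface at z = 0. Lengths are in m, angles in rad, forces in N, time in s.
With the tool pointing down it reaches from about 0.35 to 0.775 m from the base axis. Payload 5.5 kg.
Tool frame: the origin (TCP) lies at the very end of the fingers, on their centre line; the grasp point (between the pads) lies 19 mm behind it; z points along the fingers, y is the line along which they close (so a half turn about z gives the same grasp; the last joint's range is limited). The gripper opens to 85 mm and grips with 20 to 120 N. Pads are 22 mm wide; open, the fingers measure 114 mm over their backs; the gripper's body (76 mm by 85 mm) begins 54 mm behind the grasp point. The pads swing forward as they close: fully open they stand 13 mm farther back than shut.
Start: joints at [-0.14, 0.313, 0.046, 1.304, 0, 1.431], TCP at [0.575, -0, 0.231] pointing down, gripper open.
Joint ranges: [-2.76, 2.76], [-0.86, 1.69], [-1.03, 1.26], [-2.2, 2.34], [-1.47, 1.5], [-3.14, 3.14]. Speed limits (rad/s): [2.57, 2.57, 3.14, 3.14, 3.14, 3.14].

## Interface

Orientations are given as [roll, pitch, yaw] about the fixed x, y, z axes, in that order (R = Rz(yaw) Ry(pitch) Rx(roll)).
In Python, from rig import r gives the robot as it stands.
- The arm moves only by the tool carry_out, never from a script. Its argument "moves" is a list of rows, each an object with "translation": the shift along the tool's x, y, z in m, a list of three; "twist": the turn about the tool's z in degrees; "jaw": the gripper's target within -1 to 1 (shut at 1, half-way at 0, fully open at -1). In form: [{"translation": [tx, ty, tz], "twist": twist, "jaw": jaw}, ...]. A call has 1 to 8 rows; each row is the pose to reach, as a shift and turn from the pose commanded when the call began, along the tool's axes at that moment; what a row does not reach only later rows make up. A row lasts 1/8 s, in which the tool goes at most 62.5 mm and 10.7 degrees, less where a joint would pass 70% of its speed; a pose out of reach is approached as far as the arm can. A call with a gripper value outside its range is refused whole. The fingers move at their own pace and stop on an object; "force" is the grip in N (left out, the last holds). Time passes only in rows, so rows that repeat a pose let the fingers close. It gives the time, the measured TCP pose, the force, the opening and the grip force at its end, in the units of the state.
- r.read_state(): the state, without advancing time (a new reading comes with each control period).
- r.camera(name): name is "scene" or "side" or "wrist"; returns (picture, depth): 480x640x3 uint8, red, green, blue; 480x640 float32, m along the optical axis (not along the pixel's ray), 0 where there is no reading.
- r.camera_params(name): a dict with "vertical_fov" (degrees; the focal length in pixels is half the picture's height over the tangent of half this angle, whatever the lens; pixels are square), "cx", "cy" (the principal point, pixels), "pose" (4x4, takes a point from camera to world coordinates); the wrist camera has in their place "hand_eye" (4x4, takes a point from camera to tool coordinates, whose origin is the TCP and whose axes are the flange's). Camera axes: x right, y down, z forward; pixel columns grow to the right and rows downward; lengths in m; the calibration is good to about 2 mm. A picture is of the moment at which its call begins: read the wrist's pose just before it. camera_params takes no time and is no camera call.
- r.close_job(): hands the job in; it is judged then, once.
The state is a dict: "t": time; "joint_pos": joint angles; "dq": joint speeds; "tau": joint torques, N m; "tool_pos": TCP position; "ee_rot": TCP orientation; "wrist_force": force on the tool from outside, world axes, zero at the start; "ft_torque": the same for the moment, N m; "finger_gap": finger opening in m; "grip_force": force on a finger pad.
Only numpy, scipy, OpenCV 4.12 (cv2) and the standard library are available. Lean on these libraries where they do the work, as an engineer would, in place of code of your own. Each camera call takes 0.05 s, during which the arm holds its last target. There are 200 camera calls.

## Task

One of the two bench presses has a sample tin in it, the other only a roll of tape. On the press with the tin, turn the thumbscrew clockwise until it is fully seated, so that the tin's lid is home, then back it off a quarter turn to take the pressure off, and finish still gripping the screw's wing, holding it there. Leave the other press's screw alone and disturb nothing else.

Things in the scene. Friction and masses are not known exactly. Their poses are not given: they have to be found in the camera images.
- press_a: press A, one of two identical bench screw presses bolted to the table: grey base plate 110 (x) x 136 (y) x 12 mm, two steel columns 14 mm thick at y = +-53 mm, grey crosshead 36 x 136 mm from 100 to 118 mm above the table, with nuts and a steel boss up to 124 mm. Either press may stand left or right. Origin at the centre of its underside, x along its depth, z up.
- nest_a (a point): centre of the low round nest on the base plate of press A, 12 mm above the table, on the screw's axis; what the press holds stands here (a tin in one press, a roll of tape in the other; which is which varies)
- wing_a (a point): grip point of press A's steel thumbscrew, on its upright axis. The flat wing is 46 mm long (point x), 10 mm thick (point y: pinch this way), 34 mm high, from 19 mm below this point to 15 mm above; under it a 15 mm neck, then a 26 mm collar, top 27 mm below this point. Seated, it is 157 mm above the table. Clockwise: its yaw decreases and it sinks 6 mm a turn.
- wing_end_a (a point): point near one end of the wing of press A, 21 mm from the screw's axis
- screw_a (a joint): turn of the thumbscrew of press A, rad: grows clockwise seen from above (downward), 0 = fully up, 3.6 = seated: hard stop, collar down on the boss, pad on the lid of a tin in the nest. Friction about 0.06 N m; it stays where it is left. Right-hand screw.
- pad_a: swivel pad, 30 mm disc, with the thumbscrew of press A that carries it; origin at the centre of the pad's underside; sinks with the screw but does not turn
- press_b: press B, one of two identical bench screw presses bolted to the table: grey base plate 110 (x) x 136 (y) x 12 mm, two steel columns 14 mm thick at y = +-53 mm, grey crosshead 36 x 136 mm from 100 to 118 mm above the table, with nuts and a steel boss up to 124 mm. Either press may stand left or right. Origin at the centre of its underside, x along its depth, z up.
- nest_b (a point): centre of the low round nest on the base plate of press B, 12 mm above the table, on the screw's axis; what the press holds stands here (a tin in one press, a roll of tape in the other; which is which varies)
- wing_b (a point): grip point of press B's steel thumbscrew, on its upright axis. The flat wing is 46 mm long (point x), 10 mm thick (point y: pinch this way), 34 mm high, from 19 mm below this point to 15 mm above; under it a 15 mm neck, then a 26 mm collar, top 27 mm below this point. Seated, it is 157 mm above the table. Clockwise: its yaw decreases and it sinks 6 mm a turn.
- wing_end_b (a point): point near one end of the wing of press B, 21 mm from the screw's axis
- screw_b (a joint): turn of the thumbscrew of press B, rad: grows clockwise seen from above (downward), 0 = fully up, 3.6 = seated: hard stop, collar down on the boss, pad on the lid of a tin in the nest. Friction about 0.06 N m; it stays where it is left. Right-hand screw.
- pad_b: swivel pad, 30 mm disc, with the thumbscrew of press B that carries it; origin at the centre of the pad's underside; sinks with the screw but does not turn
- tin_mid (a point): centre (half-way up) of the lever-lid sample tin, 59 mm diameter, 56 mm high, standing loose in the nest of one of the presses
- tape: roll of black tape, 59 mm across and 19 mm high, lying flat in the other press; origin at the centre of its underside
- screwdriver: screwdriver, 207 mm long, lying along the table's front edge; a bystander
- weight_big: larger check weight, 42 mm diameter, 66 mm high, standing behind the presses; a bystander
- weight_small: smaller check weight, 31 mm diameter, 49 mm high, beside the larger one; a bystander
- bottle: squeeze bottle with bent spout, 186 mm high, at the left rear; a bystander
- calculator: desk calculator, 122 x 68 x 13 mm, right of the presses, in front of the tall indicator cabinet (about 0.3 m high, fixed; pass over or round it when coming from the right); a bystander
- stapler: desk stapler, 139 mm long, 44 mm high, right of the calculator; a bystander
- parts_box: small parts box, 79 x 151 x 36 mm, at the right end of the table; a bystander
Mind the look-alikes: they are no part of the job. What is shaped like the part that bears tin_mid but orange or yellow is not meant.

How it is judged:
By the outcome, as a careful person would: the job done as asked, in the order asked, and still so for the second after the job is handed in, while the arm keeps its last pose, push and grip.
It also fails if it takes over 58 s, if anything falls off the work surface, if the arm or the gripper's body presses on something with over 40 N, if the wrist force passes 120 N, or if a joint passes its speed limit or range.

## Working session

There is one attempt and no reset: what is moved stays moved. The work goes in short steps, Python scripts to look and compute and a tool call to move; the robot and the scene stay as the last step left them, time stands still between calls to the robot, and variables do not carry over. Pictures are saved under pics/ and viewed, at most 10 in all, crops included, and the job is handed in when it is done.

Besides the shell and the picture viewer there is one more tool, called after ">>>" as name(argument=value, ...) on one line, values as JSON. carry_out: Moves the arm, as the interface text tells. Its arguments: {"type":"object","properties":{"moves":{"type":"array","items":{"type":"object","properties":{"translation":{"type":"array","items":{"type":"number"}},"twist":{"type":"number"},"jaw":{"type":"number"}}}},"force":{"type":"number"}},"required":["moves"]}

```bash
mkdir -p pics
python3 - <<'E'
from rig import r
import cv2,numpy as np
print(r.read_state())
for n in ["scene","side"]:
    p,d=r.camera(n); cv2.imwrite(f"pics/{n}0.png",p[:,:,::-1]); np.savez(f"pics/{n}0.npz",p=p,d=d)
    print(n,r.camera_params(n))
print(r.camera_params("wrist"))
E
```

```text
{'t': 0.0, 'joint_pos': array([-1.39595805e-01,  3.13976136e-01,  4.49500632e-02,  1.30360545e+00,
        1.68146937e-05,  1.43117040e+00]), 'dq': array([ 5.35966561e-04, -8.64173206e-05, -9.95707734e-04,  1.32961067e-03,
        2.66815645e-04, -7.50531343e-04]), 'tau': array([-2.90074182e-03, -4.80629075e+01,  2.98531097e+01,  1.95313990e-02,
       -3.83516899e-04, -4.27451073e-05]), 'tool_pos': array([5.74473160e-01, 7.19071266e-05, 2.30410862e-01]), 'ee_rot': array([-3.13977766e+00, -2.72060266e-04,  1.57082619e+00]), 'wrist_force': array([-0.08840222,  0.28185883, -0.59092882]), 'ft_torque': array([ 0.03746684, -0.0241221 , -0.03486677]), 'grip_force': 0.0, 'finger_gap': 0.0853197510940913}
scene {'vertical_fov': 49.84232961770492, 'cx': 322.1366454288529, 'cy': 235.85473686426104, 'pose': array([[-0.76964433, -0.31115336,  0.55752237, -0.07965758],
       [-0.63806061,  0.34346173, -0.68913909,  0.83787447],
       [ 0.02294035, -0.88612506, -0.46287808,  0.69416535],
       [ 0.        ,  0.        ,  0.        ,  1.        ]])}
side {'vertical_fov': 48.084782647543534, 'cx': 313.83850757848273, 'cy': 235.22538685783684, 'pose': array([[-0.58646282, -0.45605758,  0.66938244, -0.34762221],
       [-0.80979088,  0.31245759, -0.49659741,  0.68379593],
       [ 0.01732339, -0.83329571, -0.55255603,  0.87328563],
       [ 0.        ,  0.        ,  0.        ,  1.        ]])}
{'vertical_fov': 58.9072133416353, 'cx': 318.0772050161504, 'cy': 232.07406355346282, 'hand_eye': array([[-4.99277012e-04, -9.47647062e-01, -3.19319269e-01,
         8.18885266e-02],
       [ 9.99999652e-01, -2.59704422e-04, -7.92838796e-04,
         8.40842724e-05],
       [ 6.68402729e-04, -3.19319554e-01,  9.47646862e-01,
        -1.42738587e-01],
       [ 0.00000000e+00,  0.00000000e+00,  0.00000000e+00,
         1.00000000e+00]])}
```

View pics/scene0.png

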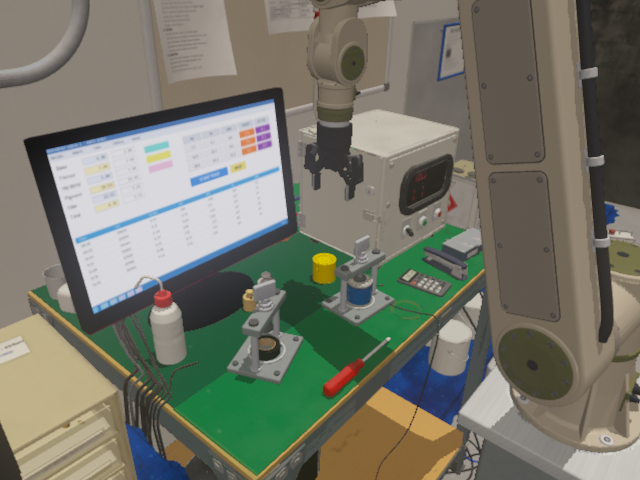

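View pics/side0.png

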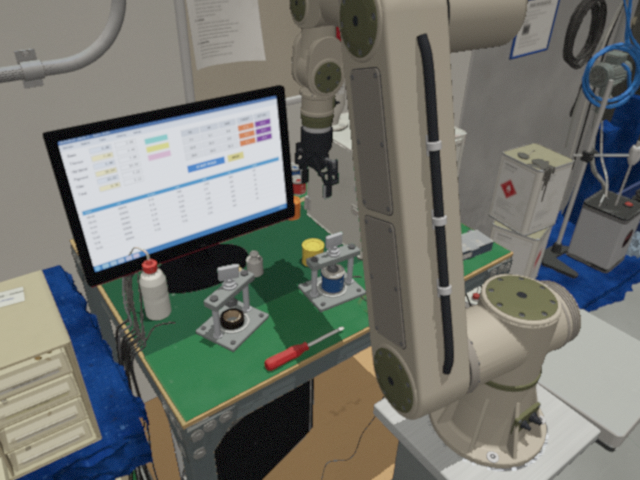

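The right-hand press (scene tin at about (360,290), wing at (362,244)) holds the blue tin. The left one holds the tape at (268,347), and the yellow tin at (324,268) is the decoy. Next I locate the wing from depth.

```bash
cat > h.py <<'E'
from rig import r
import cv2,numpy as np
from scipy.spatial.transform import Rotation as R
def cloud(n,d,T=None):
    q=r.camera_params(n); f=240/np.tan(np.radians(q["vertical_fov"]/2))
    if T is None: T=q["pose"]
    v,u=np.mgrid[:480,:640]
    P=np.stack([(u-q["cx"])/f*d,(v-q["cy"])/f*d,d],-1)
    W=P@T[:3,:3].T+T[:3,3]; W[d==0]=np.nan
    return W
def wrist():
    s=r.read_state(); p,d=r.camera("wrist")
    M=np.eye(4); M[:3,:3]=R.from_euler("xyz",s["ee_rot"]).as_matrix(); M[:3,3]=s["tool_pos"]
    return p,d,cloud("wrist",d,M@r.camera_params("wrist")["hand_eye"])
def wing(W,zmin,c,rad=.04):
    m=(W[...,2]>zmin)&(W[...,2]<.19)&(np.hypot(W[...,0]-c[0],W[...,1]-c[1])<rad)
    return m
E
python3 - <<'E'
from h import *
for n,(u,v) in {"scene":(362,244),"side":(335,240)}.items():
    z=np.load(f"pics/{n}0.npz"); W=cloud(n,z["d"]); c=W[v,u]; print(n,c)
    h=cv2.cvtColor(z["p"],cv2.COLOR_RGB2HSV); b=(h[...,0]>100)&(h[...,0]<125)&(h[...,1]>120)
    m=b&(np.hypot(W[...,0]-c[0],W[...,1]-c[1])<.08)&(W[...,2]>.015); print("tin",m.sum(),np.nanmedian(W[m],0),np.nanmin(W[m],0),np.nanmax(W[m],0))
    m=wing(W,.14,c); Q=W[m]; print(len(Q),Q.min(0),Q.max(0),np.median(Q,0))
    t=Q[Q[:,2]>Q[:,2].max()-.006][:,:2]; print(cv2.minAreaRect((t*1000).astype(np.float32)))
p,d,W=wrist(); cv2.imwrite("pics/w0.png",p[:,:,::-1])
E
```

```text
scene [0.47134165 0.01904312 0.16342892]
tin 312 [0.46022308 0.03479033 0.04022493] [0.44550925 0.0097568  0.01808189] [0.49130655 0.04248964 0.06039638]
234 [ 0.4674799  -0.01113672  0.14021096] [0.48303652 0.03804731 0.17769924] [0.47207202 0.01879877 0.16124259]
((474.8313293457031, 14.114608764648438), (45.71302032470703, 9.437580108642578), 86.7898178100586)
side [0.47153046 0.0133414  0.15998685]
tin 221 [0.45490089 0.03176158 0.04102671] [0.4452764  0.00476034 0.02059612] [0.48090869 0.04497452 0.06010748]
218 [ 0.46762462 -0.00868091  0.1403574 ] [0.4837906  0.03942644 0.17568865] [0.47253639 0.01776605 0.16017923]
((474.538818359375, 15.647331237792969), (47.5395622253418, 10.504115104675293), 89.6740493774414)
```

View pics/w0.png

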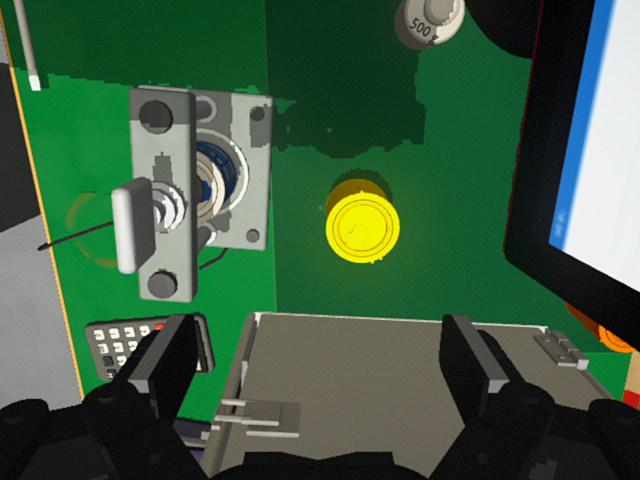

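Run:
```python
from h import *
p,d,W=wrist()
m=wing(W,.155,(.4747,.0148)); Q=W[m]; print(len(Q),Q.min(0),Q.max(0),np.median(Q,0))
t=Q[Q[:,2]>np.median(Q[:,2])-.004]; print(cv2.minAreaRect((t[:,:2]*1000).astype(np.float32)), np.percentile(t[:,2],[5,50,95]))
# labelled wing pixels: dark/bright face
z=np.load("pics/scene0.npz"); Ws=cloud("scene",z["d"])
for V in (W,Ws):
  for a in np.arange(.40,.64,.04):
    k=(abs(V[...,0]-a)<.02)&(V[...,2]>.1)&(V[...,2]<.34)&(V[...,1]<-.05)&(V[...,1]>-.4)
    print(round(a,2),k.sum(),np.percentile(V[k][:,1],[50,98]) if k.sum()>5 else '',V[k][:,2].max() if k.sum()>5 else '')
```

```text
2746 [ 0.47226558 -0.00909252  0.15503481] [0.48383195 0.03724516 0.17577248] [0.48058242 0.01637685 0.17213184]
((477.8555908203125, 14.085959434509277), (46.34266662597656, 9.938241004943848), 86.75801086425781) [0.16950057 0.17336211 0.17474927]
0.4 0  
0.44 16 [-0.0510741  -0.05010492] 0.11918688950321532
0.48 193 [-0.05165113 -0.05010447] 0.11947581820783315
0.52 5061 [-0.10922906 -0.10073591] 0.20426660072056801
0.56 6072 [-0.11059183 -0.10232521] 0.19200821153017536
0.6 5687 [-0.11299566 -0.11138197] 0.1926651176896601
0.4 0  
0.44 8 [-0.05068616 -0.05026267] 0.11994007385855288
0.48 2616 [-0.31978055 -0.17876258] 0.32481122259582884
0.52 4251 [-0.15995903 -0.1062462 ] 0.32625676545770543
0.56 1554 [-0.11327279 -0.10514329] 0.32519793453626106
0.6 1037 [-0.11781882 -0.11025709] 0.32500432518551564
```

>>> carry_out(moves=[{"translation": [0.003,-0.02,0],"twist": -10,"jaw": -1},{"translation": [0.006,-0.04,0],"twist": -20,"jaw": -1},{"translation": [0.009,-0.06,0],"twist": -30,"jaw": -1},{"translation": [0.012,-0.08,0],"twist": -40,"jaw": -1},{"translation": [0.0145,-0.098,0],"twist": -50,"jaw": -1},{"translation": [0.0145,-0.098,0],"twist": -60,"jaw": -1},{"translation": [0.0145,-0.098,0],"twist": -70,"jaw": -1},{"translation": [0.0145,-0.098,0],"twist": -80,"jaw": -1}], force=60)

```text
t: 1.2
tool_pos: [0.4768, 0.0145, 0.2313]
ee_rot: [3.142, -0.0, 2.973]
wrist_force: [0.6, -0.4, -0.3]
finger_gap: 0.0855
grip_force: 0.0
```

>>> carry_out(moves=[{"translation": [0,0,0],"twist": -10,"jaw": -1},{"translation": [0,0,0],"twist": -20,"jaw": -1},{"translation": [0,0,0],"twist": -30,"jaw": -1},{"translation": [0,0,0],"twist": -40,"jaw": -1},{"translation": [0,0,0],"twist": -50,"jaw": -1},{"translation": [0,0,0],"twist": -60,"jaw": -1},{"translation": [0,0,0],"twist": -70,"jaw": -1},{"translation": [0,0,0],"twist": -80,"jaw": -1}])

```text
t: 2.2
tool_pos: [0.4769, 0.0145, 0.2312]
ee_rot: [3.141, -0.0, -1.914]
wrist_force: [1.0, -0.1, -0.4]
finger_gap: 0.0859
grip_force: 0.0
```

>>> carry_out(moves=[{"translation": [0,0,0],"twist": -9,"jaw": -1},{"translation": [0,0,0],"twist": -17,"jaw": -1},{"translation": [0,0,0],"twist": -17,"jaw": -1},{"translation": [0,0,0],"twist": -17,"jaw": -1}])

```text
t: 2.7
tool_pos: [0.477, 0.0145, 0.2312]
ee_rot: [3.142, 0.0, -1.626]
wrist_force: [-0.2, -0.6, 0.0]
finger_gap: 0.0851
grip_force: 0.0
```

Run:
```python
from h import *
s=r.read_state(); print(s)
p,d,W=wrist(); cv2.imwrite("pics/w1.png",p[:,:,::-1])
m=wing(W,.15,(.4757,.0148)); Q=W[m]; print(len(Q),Q.min(0),Q.max(0))
if len(Q):
  t=Q[Q[:,2]>np.median(Q[:,2])-.004]; print(cv2.minAreaRect((t[:,:2]*1000).astype(np.float32)))
```

```text
{'t': 2.7, 'joint_pos': array([-1.38071308e-01,  1.24153244e-01, -1.95188387e-01,  1.25148365e+00,
        3.19368700e-05, -1.65415293e+00]), 'dq': array([-1.69921214e-04,  8.89890347e-05,  1.11836135e-03,  2.65114023e-05,
        4.22820213e-04, -8.11918709e-03]), 'tau': array([ 8.90511456e-05, -3.69315040e+01,  2.96229494e+01,  2.39030291e-03,
       -1.55171933e-04, -6.56466018e-04]), 'tool_pos': array([0.47698208, 0.01449908, 0.23123897]), 'ee_rot': array([ 3.14156646e+00,  3.42366099e-05, -1.62551103e+00]), 'wrist_force': array([-0.20860619, -0.57187329,  0.01051298]), 'ft_torque': array([0.02124564, 0.01680733, 0.00877041]), 'grip_force': 0.0, 'finger_gap': 0.08510110212178744}
1746 [ 0.4705165  -0.00943276  0.15035475] [0.48277082 0.03636101 0.17599992]
((476.6439208984375, 13.605112075805664), (45.62158966064453, 9.984403610229492), 86.45751190185547)
```

View pics/w1.png

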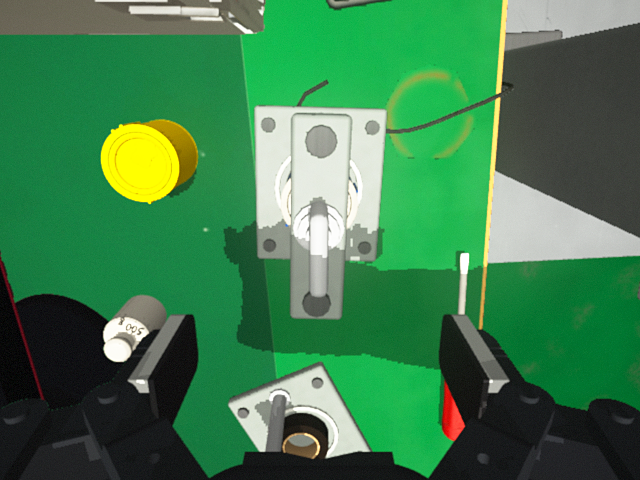

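The picture shows the wing midway between the fingers, at about (320,245), and aligned with the tool. I go straight down and grip it.

>>> carry_out(moves=[{"translation": [0,0,0.03],"twist": 0,"jaw": -1},{"translation": [0,0,0.06],"twist": 0,"jaw": -1},{"translation": [0,0,0.08],"twist": 0,"jaw": -1},{"translation": [0,0,0.089],"twist": 0,"jaw": -1},{"translation": [0,0,0.089],"twist": 0,"jaw": -0.2}], force=60)

```text
t: 3.38
tool_pos: [0.4768, 0.0145, 0.1421]
ee_rot: [3.141, 0.0, -1.624]
wrist_force: [-1.1, 0.8, -0.4]
finger_gap: 0.0696
grip_force: 0.0
```

>>> carry_out(moves=[{"translation": [0,0,0],"twist": 0,"jaw": 1},{"translation": [0,0,0],"twist": 0,"jaw": 1},{"translation": [0,0,0],"twist": 0,"jaw": 1},{"translation": [0,0,0],"twist": 0,"jaw": 1},{"translation": [0,0,0],"twist": 0,"jaw": 1},{"translation": [0,0,0],"twist": 0,"jaw": 1}], force=60)

```text
t: 4.12
tool_pos: [0.4771, 0.0144, 0.1429]
ee_rot: [-3.141, -0.0, -1.623]
wrist_force: [-1.6, 0.2, 5.9]
finger_gap: 0.009
grip_force: 59.5
```

Run:
```python
from h import *
s=r.read_state(); print({k:s[k] for k in("tool_pos","ee_rot","joint_pos","wrist_force","ft_torque","finger_gap","grip_force")})
```

```text
{'tool_pos': array([0.47713036, 0.01443515, 0.14291501]), 'ee_rot': array([-3.14092895e+00, -1.66699948e-04, -1.62328198e+00]), 'joint_pos': array([-1.38072364e-01,  1.73309279e-01, -3.60032803e-01,  1.03677872e+00,
       -1.09355058e-04, -1.65638313e+00]), 'wrist_force': array([-1.56361119,  0.24510663,  5.90907102]), 'ft_torque': array([ 0.01752665,  0.49276235, -0.0596797 ]), 'finger_gap': 0.009035085692266999, 'grip_force': 59.52991425991058}
```

Gripped. I turn clockwise, sinking 1 mm per 60°.

>>> carry_out(moves=[{"translation": [0,0,0.00015],"twist": 9,"jaw": 1},{"translation": [0,0,0.0003],"twist": 18,"jaw": 1},{"translation": [0,0,0.00045],"twist": 27,"jaw": 1},{"translation": [0,0,0.0006],"twist": 36,"jaw": 1},{"translation": [0,0,0.00075],"twist": 45,"jaw": 1},{"translation": [0,0,0.0009],"twist": 54,"jaw": 1},{"translation": [0,0,0.00105],"twist": 63,"jaw": 1},{"translation": [0,0,0.0012],"twist": 72,"jaw": 1}])

```text
t: 5.12
tool_pos: [0.4773, 0.0142, 0.1417]
ee_rot: [-3.141, 0.001, -2.885]
wrist_force: [-1.8, -0.9, 4.5]
finger_gap: 0.0093
grip_force: 59.5
```

```bash
cat > s.py <<'E'
from h import *
s=r.read_state(); print({k:np.round(s[k],4) for k in("t","tool_pos","ee_rot","joint_pos","wrist_force","ft_torque","finger_gap","grip_force")})
E
python3 s.py
```

```text
{'t': np.float64(5.125), 'tool_pos': array([0.4773, 0.0142, 0.1417]), 'ee_rot': array([-3.1406e+00,  7.0000e-04, -2.8849e+00]), 'joint_pos': array([-1.3810e-01,  1.7430e-01, -3.6200e-01,  1.0335e+00, -6.0000e-04,
       -3.9490e-01]), 'wrist_force': array([-1.8404, -0.8905,  4.5376]), 'ft_torque': array([-0.2216,  0.4154,  0.026 ]), 'finger_gap': np.float64(0.0093), 'grip_force': np.float64(59.5)}
```

>>> carry_out(moves=[{"translation": [0,0,0.00015],"twist": 9,"jaw": 1},{"translation": [0,0,0.0003],"twist": 18,"jaw": 1},{"translation": [0,0,0.00045],"twist": 27,"jaw": 1},{"translation": [0,0,0.0006],"twist": 36,"jaw": 1},{"translation": [0,0,0.00075],"twist": 45,"jaw": 1},{"translation": [0,0,0.0009],"twist": 54,"jaw": 1},{"translation": [0,0,0.00105],"twist": 63,"jaw": 1},{"translation": [0,0,0.0012],"twist": 72,"jaw": 1}])

```text
t: 6.12
tool_pos: [0.4774, 0.0143, 0.1413]
ee_rot: [-3.142, 0.003, 2.153]
wrist_force: [-3.5, -2.5, 11.7]
finger_gap: 0.0092
grip_force: 221.4
```

```bash
python3 s.py
```

```text
{'t': np.float64(6.125), 'tool_pos': array([0.4774, 0.0143, 0.1413]), 'ee_rot': array([-3.1416e+00,  2.8000e-03,  2.1531e+00]), 'joint_pos': array([-0.1369,  0.1743, -0.363 ,  1.0316, -0.0021,  0.8516]), 'wrist_force': array([-3.4752, -2.4553, 11.6961]), 'ft_torque': array([-0.7454,  0.9779,  5.6713]), 'finger_gap': np.float64(0.0092), 'grip_force': np.float64(221.4322)}
```

```bash
python3 - <<'E'
from h import *
for n,b in {"scene":(260,180,440,340),"wrist":(160,60,480,300)}.items():
    p,d=r.camera(n); x,y,X,Y=b
    cv2.imwrite(f"pics/{n}2.png",cv2.resize(p[y:Y,x:X,::-1],None,fx=2.4,fy=2.4,interpolation=cv2.INTER_CUBIC))
a=cv2.imread("pics/scene2.png");b=cv2.imread("pics/wrist2.png")
h=min(a.shape[0],b.shape[0]);f=lambda i:cv2.resize(i,(400,int(i.shape[0]*400/i.shape[1])))
a,b=f(a),f(b);h=min(len(a),len(b));cv2.imwrite("pics/c2.png",np.hstack([a[:h],b[:h]]))
E
python3 s.py
```

```text
{'t': np.float64(6.225), 'tool_pos': array([0.4774, 0.0144, 0.1413]), 'ee_rot': array([-3.1414e+00,  3.0000e-03,  2.1570e+00]), 'joint_pos': array([-0.1367,  0.1743, -0.363 ,  1.0316, -0.0024,  0.848 ]), 'wrist_force': array([-2.9472, -3.746 , 10.3258]), 'ft_torque': array([-0.7579,  0.8697,  5.3494]), 'finger_gap': np.float64(0.0094), 'grip_force': np.float64(215.7292)}
```

View pics/c2.png

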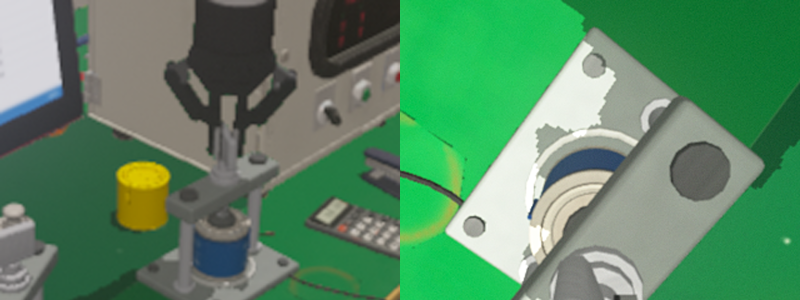

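Pure couple of about 5 N·m with little side force, and the pad is on the blue tin's lid at (222,220). The screw is at its stop. I back off in small steps first to see where the torque releases.

>>> carry_out(moves=[{"translation": [0,0,0],"twist": -1,"jaw": 1},{"translation": [0,0,0],"twist": -2,"jaw": 1},{"translation": [0,0,0],"twist": -2,"jaw": 1}])

```text
t: 6.6
tool_pos: [0.4774, 0.0144, 0.1413]
ee_rot: [-3.141, 0.003, 2.194]
wrist_force: [-3.5, -3.2, 10.2]
finger_gap: 0.0094
grip_force: 198.9
```

```bash
python3 s.py
```

```text
{'t': np.float64(6.6), 'tool_pos': array([0.4774, 0.0144, 0.1413]), 'ee_rot': array([-3.1413e+00,  3.0000e-03,  2.1937e+00]), 'joint_pos': array([-0.1366,  0.1743, -0.3631,  1.0315, -0.0024,  0.8112]), 'wrist_force': array([-3.5497, -3.1792, 10.2142]), 'ft_torque': array([-0.7415,  0.8756,  4.9766]), 'finger_gap': np.float64(0.0094), 'grip_force': np.float64(198.8902)}
```

>>> carry_out(moves=[{"translation": [0,0,0],"twist": -3,"jaw": 1},{"translation": [0,0,0],"twist": -5,"jaw": 1},{"translation": [0,0,0],"twist": -5,"jaw": 1}])

```text
t: 6.98
tool_pos: [0.4774, 0.0143, 0.1412]
ee_rot: [-3.141, 0.003, 2.279]
wrist_force: [-3.3, -2.7, 10.1]
finger_gap: 0.0093
grip_force: 161.5
```

```bash
python3 s.py
```

```text
{'t': np.float64(6.975), 'tool_pos': array([0.4774, 0.0143, 0.1412]), 'ee_rot': array([-3.1412e+00,  2.8000e-03,  2.2787e+00]), 'joint_pos': array([-0.137 ,  0.1744, -0.3632,  1.0314, -0.0022,  0.726 ]), 'wrist_force': array([-3.339 , -2.6613, 10.1339]), 'ft_torque': array([-0.6523,  0.8107,  3.9541]), 'finger_gap': np.float64(0.0093), 'grip_force': np.float64(161.4975)}
```

>>> carry_out(moves=[{"translation": [0,0,0],"twist": -5,"jaw": 1},{"translation": [0,0,0],"twist": -10,"jaw": 1},{"translation": [0,0,0],"twist": -14,"jaw": 1},{"translation": [0,0,0],"twist": -14,"jaw": 1}])

```text
t: 7.48
tool_pos: [0.4773, 0.0141, 0.141]
ee_rot: [-3.141, 0.002, 2.517]
wrist_force: [-2.6, -1.8, 8.4]
finger_gap: 0.0092
grip_force: 68.3
```

```bash
python3 s.py
python3 - <<'E'
from h import *
p,d,W=wrist(); cv2.imwrite("pics/w3.png",p[:,:,::-1])
E
```

```text
{'t': np.float64(7.475), 'tool_pos': array([0.4773, 0.0141, 0.141 ]), 'ee_rot': array([-3.1409e+00,  1.9000e-03,  2.5168e+00]), 'joint_pos': array([-0.1378,  0.1747, -0.3635,  1.0313, -0.0015,  0.487 ]), 'wrist_force': array([-2.6272, -1.8436,  8.3532]), 'ft_torque': array([-0.3998,  0.7777,  1.2981]), 'finger_gap': np.float64(0.0092), 'grip_force': np.float64(68.3385)}
```

View pics/w3.png

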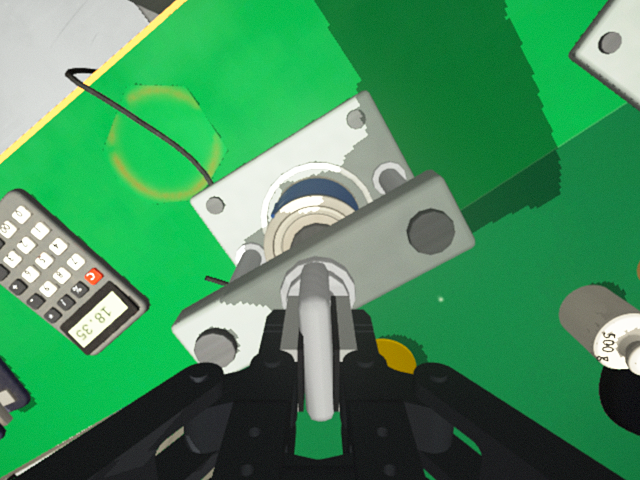

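The wing sits aligned in the pads, with no slip. The torque extrapolates to zero at tool yaw ≈ 2.63, which is the seat. A quarter turn back puts the target at yaw ≈ -2.08, about 96.5° from here.

>>> carry_out(moves=[{"translation": [0,0,-0.0001],"twist": -9,"jaw": 1},{"translation": [0,0,-0.0003],"twist": -18,"jaw": 1},{"translation": [0,0,-0.00045],"twist": -27,"jaw": 1},{"translation": [0,0,-0.0006],"twist": -36,"jaw": 1},{"translation": [0,0,-0.00075],"twist": -45,"jaw": 1},{"translation": [0,0,-0.0009],"twist": -54,"jaw": 1},{"translation": [0,0,-0.00105],"twist": -63,"jaw": 1},{"translation": [0,0,-0.0012],"twist": -72,"jaw": 1}])

```text
t: 8.52
tool_pos: [0.4773, 0.0143, 0.142]
ee_rot: [-3.141, 0.001, -2.508]
wrist_force: [-1.9, -0.9, 6.6]
finger_gap: 0.0092
grip_force: 59.9
```

>>> carry_out(moves=[{"translation": [0,0,-0.0001],"twist": -8,"jaw": 1},{"translation": [0,0,-0.0003],"twist": -16,"jaw": 1},{"translation": [0,0,-0.0005],"twist": -24.5,"jaw": 1},{"translation": [0,0,-0.0005],"twist": -24.5,"jaw": 1},{"translation": [0,0,-0.0005],"twist": -24.5,"jaw": 1}])

```text
t: 9.15
tool_pos: [0.4773, 0.0144, 0.1424]
ee_rot: [-3.14, 0.0, -2.085]
wrist_force: [-1.9, -0.3, 7.4]
finger_gap: 0.0091
grip_force: 59.8
```

```bash
python3 s.py
python3 - <<'E'
from h import *
p,d=r.camera("wrist"); cv2.imwrite("pics/w4.png",p[:,:,::-1])
E
```

```text
{'t': np.float64(9.15), 'tool_pos': array([0.4773, 0.0144, 0.1424]), 'ee_rot': array([-3.1405e+00,  2.0000e-04, -2.0855e+00]), 'joint_pos': array([-1.3800e-01,  1.7360e-01, -3.6090e-01,  1.0352e+00, -2.0000e-04,
       -1.1941e+00]), 'wrist_force': array([-1.9291, -0.2882,  7.4103]), 'ft_torque': array([-0.0822,  0.5412,  0.084 ]), 'finger_gap': np.float64(0.0091), 'grip_force': np.float64(59.7782)}
```

View pics/w4.png

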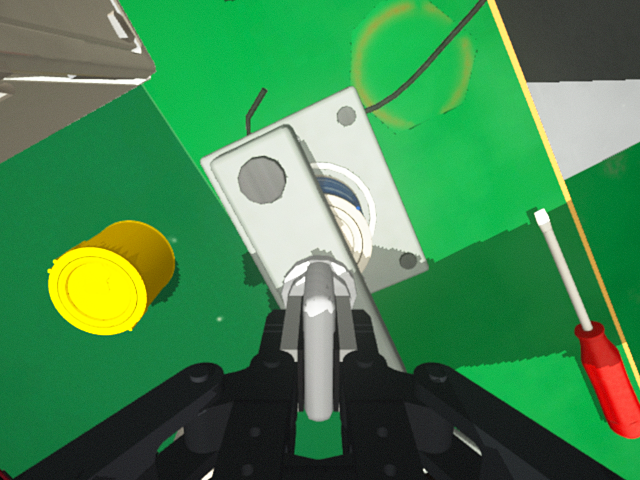

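The wing is still aligned and gripped between the pads, near (320,330). The torque is down to friction level and nothing else has moved, so I hand in.

```bash
python3 -c "
from rig import r
print(r.close_job())"
```

```text
the job is handed in; nothing more can be done
None
```

I turned the screw on the blue-tin press (right-hand, as seen from the robot's scene camera) clockwise to its hard stop, backed it off about a quarter turn (90°), and handed in with the wing still gripped at 60 N; I did not inspect the lid separately.

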